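Free the peg caught under the pedal-bin lid and close the lid softly

ROBOT

A 7-joint arm with a two-finger parallel gripper is mounted at the origin on a cart in front of the work surface, level with it; the furniture and walls round the work are solid. World frame = base frame: x ahead of the robot, y to its left, z up, the work surface at z = 0. Lengths are in m, angles in rad, forces in N, time in s.
With the tool pointing down it reaches from about 0.4 to 0.75 m from the base axis. Payload 19.5 kg.
Tool frame: the origin (TCP) lies at the very end of the fingers, on their centre line; the grasp point (between the pads) lies 19 mm behind it; z points along the fingers, y is the line along which they close (so a half turn about z gives the same grasp; the last joint's range is limited). The gripper opens to 85 mm and grips with 20 to 120 N. Pads are 22 mm wide; open, the fingers measure 114 mm over their backs; the gripper's body (76 mm by 85 mm) begins 54 mm behind the grasp point. The pads swing forward as they close: fully open they stand 13 mm farther back than shut.
Start: joints at [1.224, 0.707, -0.028, 1.485, 0.022, 0.951, -0.075], TCP at [0.173, -0.548, 0.211] pointing down, gripper open.
Joint ranges: [-2.71, 2.71], [-0.32, 2.16], [-1.57, 1.52], [0, 2.45], [-1.46, 4.6], [0, 2.02], [-2.83, 2.83]. Speed limits (rad/s): [1.89, 1.89, 2.57, 2.57, 3.01, 3.01, 3.01].

INTERFACE

Orientations are given as [roll, pitch, yaw] about the fixed x, y, z axes, in that order (R = Rz(yaw) Ry(pitch) Rx(roll)).
In Python, from rig import sensors, grab_frame, workorder gives the robot as it stands.
- The arm moves only by the shell command python3 -m pendant 'ROWS'. ROWS is JSON, a list of rows, each a list of 3 entries, a list of its own where there are three numbers: the shift along the tool's x, y, z in cm, then the turn, a rotation vector about the tool's x, y, z in degrees, then the gripper's target within -1 to 1 (shut at 1, half-way at 0, fully open at -1). In form: [[[tx, ty, tz], [wx, wy, wz], claw], ...]. A call has 1 to 8 rows; each row shifts and turns the commanded pose from where the row before left it, along the tool's axes as they then stand; what a row does not reach is not made up. A row lasts 1/10 s, in which the tool goes at most 50 mm and 8.59 degrees, less where a joint would pass 70% of its speed; a pose out of reach is approached as far as the arm can. A call is refused whole if a number of a shift passes 5 or a number of a turn 8.59, either way. A call with a gripper value outside its range is refused whole. The fingers move at their own pace and stop on an object; the grip force is fixed at half the most. Time passes only in rows, so rows that do not move let the fingers close. It gives the time, the measured TCP pose, the force, the opening and the grip force at its end, in the units of the state.
- sensors.observe(): the state, without advancing time (a new reading comes with each control period).
- grab_frame(name): name is "scene" or "top"; returns a dict with "color" (480x640x3 uint8, blue, green, red), "mtx" (3x3 intrinsics, pixels), "k1" (the pictures are not rectified: a ray, as slopes to the right and down, at radius r is drawn at 1 + k1 r^2 times it, then the intrinsics apply), "eye" and "rotation" of the camera in the world. Camera axes: x right, y up, looking along -z (the intrinsics and any distortion apply to the point x, -y, -z); pixel columns grow to the right and rows downward; lengths in m; the calibration is good to about 2 mm. A picture is of the moment at which its call begins. There is no depth.
- workorder.close_job(): hands the job in; it is judged then, once.
The state is a dict: "clock": time; "qpos": joint angles; "joint_velocities": joint speeds; "tau": joint torques, N m; "tool_pos": TCP position; "ee_rot": TCP orientation; "contact_force": force on the tool from outside, world axes, zero at the start; "ft_torque": the same for the moment, N m; "width": opening from 0.0 (shut) to 1.0 (fully open); "grip_force": force on a finger pad.
Only numpy, scipy, OpenCV 4.12 (cv2) and the standard library are available. Lean on these libraries where they do the work, as an engineer would, in place of code of your own. Each camera call takes 0.05 s, during which the arm holds its last target. There are 200 camera calls.

TASK

An old wooden clothes peg has been caught under the lid of the small pedal bin on the worktop. Press the bin's pedal right down with the fingertips so that the lid swings wide open and the peg drops into the bin, then let the pedal come up slowly under the fingers so that the lid closes fully without slamming. Work the bin by its pedal alone: do not touch the lid or the peg, and leave the things round about where they are.

Things in the scene. Friction and masses are not known exactly. Their poses are not given: they have to be found in the camera images.
- bin: Small metal-coloured pedal bin, fixed to the worktop: 105 mm deep (its x), 130 mm wide (its y), open rim 150 mm above the worktop, inside floor 30 mm up. Origin: centre of its underside. Its -x axis points out of the front, where the pedal is, and is turned mostly to the robot's left; z up. The lid's hinge runs along the rear edge, 58 mm behind the centre and 150 mm up.
- lid_edge (a point): Middle of the front edge of the flat metal lid, half-way up its 9 mm thickness. The lid is 116 mm front to back and 142 mm wide, and overhangs the bin's front by 9 mm. Not to be touched.
- bin_lid (a joint): Lid angle, rad: 0 = shut flat on the rim, 1.15 = as far open as it goes. It starts at about 0.1, resting on the peg. Hardly damped: let go from wide open it falls shut in a fraction of a second at 4 to 7 rad/s and slams; let down over two seconds or more it closes softly.
- bin_pedal (a joint): Pedal angle, rad: 0 = fully up (lid shut), 0.303 = right down on its firm stop. The lid is linked to it and stands at 3.8 times this angle, both ways: the lid's weight brings the pedal up again. Pressing takes about 4 to 7 N at first, less as the lid rises.
- pedal_pad (a point): Middle of the top of the pedal's pad (36 mm front to back, 62 mm wide, 8 mm thick), 104 mm ahead of the bin's centre, 51 mm ahead of its front face; moves with the pedal. 49 mm above the worktop with the lid shut, 19 mm with the pedal right down; pivot 100 mm behind. Rim and peg stand above: lean the fingers so that the hand is farther from the bin than the fingertips.
- peg_mid (a point): Middle of the old wooden clothes peg, 72 x 15 x 12 mm, loose, lying across the bin's front rim and held there by the lid's weight: about 20 mm of it sticks out in front. When the lid lifts off it, it tips and falls into the bin by itself.
- mug: White mug with leaf pattern, 85 mm across, 98 mm high, loose bystander; origin: centre of its underside.
- bowl: White bowl, 115 mm across, 56 mm high, loose bystander; origin: centre of its underside.
- tin: Short food tin, 75 mm across, 58 mm high, loose bystander; origin: centre of its underside.
- spoon: Teaspoon lying flat, 130 x 27 x 11 mm, loose bystander; origin: centre of its underside.
- green_peg: Green clothes peg lying on the worktop, 72 x 15 x 12 mm, loose bystander; origin: centre of its underside.

How it is judged:
By the outcome, as a careful person would: the job done as asked, in the order asked, and still so for the second after the job is handed in, with the robot touching nothing.
It also fails if it takes over 51 s, if anything falls off the work surface, if the arm or the gripper's body presses on something with over 40 N, if the wrist force passes 120 N, or if a joint passes its speed limit or range.

## Working session

There is one attempt and no reset: what is moved stays moved. The work goes in short steps, Python scripts to look and compute and a shell command to move; the robot and the scene stay as the last step left them, time stands still between calls to the robot, and variables do not carry over. Pictures are saved under pics/ and viewed, at most 10 in all, crops included, and the job is handed in when it is done.

```bash
mkdir -p pics
python3 - <<'E'
from rig import sensors, grab_frame
import cv2
s=sensors.observe();print({k:s[k] for k in("clock","tool_pos","ee_rot","contact_force","width")})
for n in("scene","top"):
    f=grab_frame(n);cv2.imwrite(f"pics/{n}0.png",f["color"]);print(n,f["mtx"],f["k1"],f["eye"],f["rotation"])
E
```

```text
{'clock': 0.0, 'tool_pos': array([ 0.17247876, -0.54822482,  0.21052547]), 'ee_rot': array([-3.14050514e+00,  2.79761171e-05,  3.04807174e-01]), 'contact_force': array([-0.75168107, -0.46979985,  0.77469983]), 'width': 0.9962330744292056}
scene [[480.10124663   0.         312.90012632]
 [  0.         480.10124663 241.03916147]
 [  0.           0.           1.        ]] -0.13261056920111283 [-0.10144197  0.66028495  0.71666443] [ 0.98597997  0.01966107 -2.47034502]
top [[437.98025926   0.         314.88061152]
 [  0.         437.98025926 232.15892837]
 [  0.           0.           1.        ]] -0.0013534843798528671 [ 0.33325551 -0.03890466  1.07097703] [ 0.16156951  0.00900286 -1.59142902]
```

View pics/scene0.png

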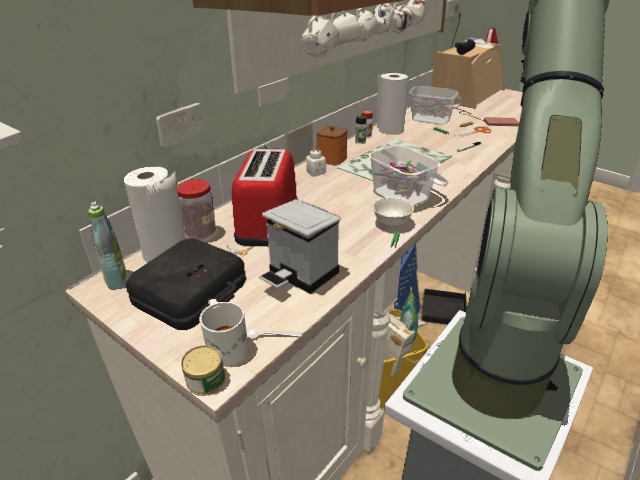

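View pics/top0.png

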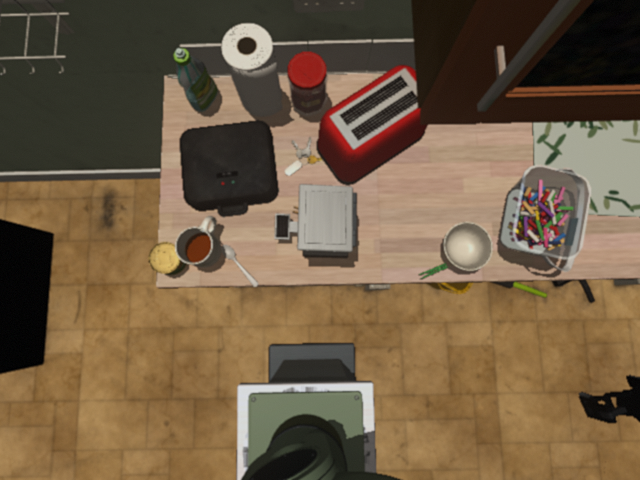

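The scene picture shows the bin at about (303,245) with its pedal at (275,277). In the top picture the lid is at (327,218) and the pedal pad at (283,227). I'll enlarge both.

Run:
```python
import cv2,numpy as np
a=cv2.imread("pics/top0.png")[170:270,260:370];b=cv2.imread("pics/scene0.png")[190:300,245:355]
a=cv2.resize(a,(660,600),interpolation=2);b=cv2.resize(b,(600,600),interpolation=2)
cv2.imwrite("pics/ca.png",a);cv2.imwrite("pics/cb.png",b)
```

```text
(no output)
```

View pics/ca.png

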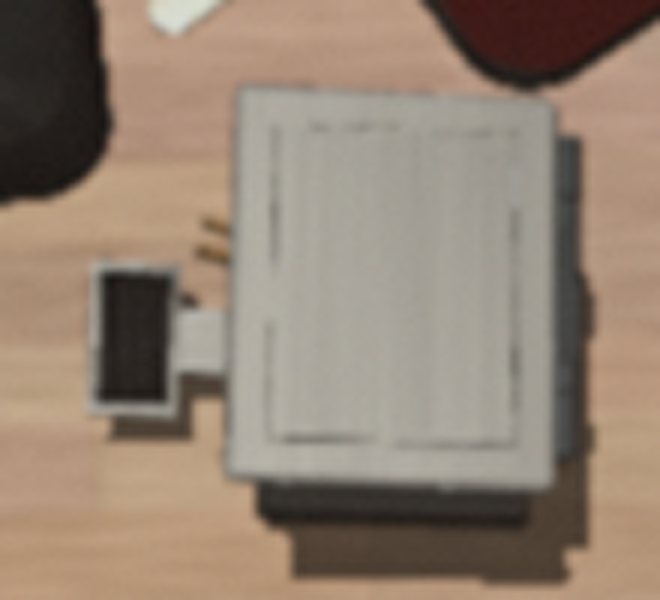

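View pics/cb.png

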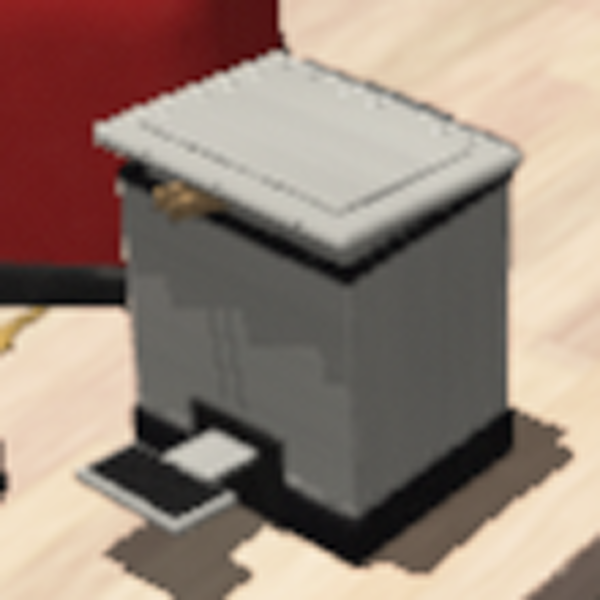

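The top crop shows the pad centre at full-image pixel (282.3,226.5), the lid corners, and the peg poking out above the pedal at about (295,209), toward +y. I'll fit the bin pose using both views.

```bash
cat > h.py <<'E'
import numpy as np
from scipy.spatial.transform import Rotation as R
C={"scene":(480.101,312.9,241.039,-.13261,[-0.10144197,0.66028495,0.71666443],[0.98597997,0.01966107,-2.47034502]),
"top":(437.98,314.8806,232.1589,-.00135,[0.33325551,-0.03890466,1.07097703],[0.16156951,0.00900286,-1.59142902])}
def proj(n,P):
    f,cx,cy,k,e,r=C[n]; p=(np.atleast_2d(P)-e)@R.from_euler("xyz",r).as_matrix()
    u=p[:,:2]/-p[:,2:]*[1,-1]; u*=1+k*(u**2).sum(1,keepdims=True); return u*f+[cx,cy]
def onplane(n,uv,z):
    from scipy.optimize import fsolve
    return fsolve(lambda q:(proj(n,[*q,z])-uv)[0],[.4,0])
E
python3 - <<'E'
from h import *
from scipy.optimize import least_squares
pad=lambda sx,sy:[-.104+.018*sx,.031*sy,.046]
th=.1
def lid(x,y): return [.058-(.058-x)*np.cos(th)+.009*np.sin(th)*1, .071*y, .150+.009*np.cos(th)+(.058-x)*np.sin(th)]
# bin -x ~ world +y => yaw ~ -90deg ; bin +y ~ world +x
T=lambda L:np.array(L)/6+[260,170]
S=lambda L:np.array(L)*110/600+[245,190]
B1=[pad(-1,1),pad(1,1),pad(1,-1),pad(-1,-1),lid(-.0615,1),lid(.0545,1),lid(.0545,-1),lid(-.0615,-1)]
U1=T([(92,262),(178,265),(176,415),(90,412),(235,87),(553,97),(555,487),(227,478)])
B2=[pad(-1,1),pad(-1,-1),pad(1,-1),[-.0525,-.065,0],[.0525,-.065,0]]
U2=S([(78,475),(178,530),(235,495),(360,563),(512,455)])
B2+= [lid(-.0615,1),lid(.0545,1),lid(.0545,-1)]; U2=np.vstack([U2,S([(95,130),(282,52),(520,157)])])
W=lambda p,B:np.array(B)@R.from_euler("z",p[2]).as_matrix().T+[p[0],p[1],0]
f=lambda p:np.r_[proj("top",W(p,B1))-U1,proj("scene",W(p,B2))-U2]
r=least_squares(lambda p:f(p).ravel(),[.4,0,-1.57],loss="soft_l1");print(r.x,np.degrees(r.x[2]));print(f(r.x).round(1))
print("pad",W(r.x,[[-.104,0,.046]]),"lidfront",W(r.x,[lid(-.0615,0)]))
for n,uv,z in[("mug",(197,245),.09),("mughandle",(210,225),.05),("tin",(167,258),.058),("spoon",(228,252),.0),("case",(233,205),.06),("spoonend",(255,284),0),("bowl",(467,246),.05),("toaster",(352,178),.1)]:print(n,onplane("top",uv,z).round(3))
E
```

```text
[ 0.51190169 -0.05827773 -1.61182127] -92.35055604505806
[[-0.8 -0.2]
 [-0.1 -0.4]
 [-0.5  0.2]
 [-1.4  0.5]
 [-0.7 -0.9]
 [ 0.4 -0.2]
 [-0.4  0.6]
 [-1.1  0.4]
 [-0.2 -1.2]
 [ 0.9 -0.4]
 [ 1.5 -1.7]
 [ 0.   0.3]
 [ 0.1 -1.1]
 [-0.3 -1.2]
 [-0.2 -1.4]
 [ 2.3 -2. ]]
pad [[0.51616709 0.04563477 0.046     ]] lidfront [[0.51436268 0.00167628 0.17088513]]
mug [0.47  0.234]
mughandle [0.523 0.215]
tin [0.445 0.312]
spoon [0.463 0.182]
case [0.568 0.159]
spoonend [0.383 0.115]
bowl [ 0.459 -0.389]
toaster [ 0.615 -0.121]
```

The fit agrees to about 1–2 px. The pad is at (0.516, 0.046, 0.046), with the bin front facing +y. I'll raise the arm, close the gripper and travel toward it.

```bash
python3 -m pendant '[[[0,0,-4],[0,0,0],1],[[0,0,-4],[0,0,0],1],[[0,0,-4],[0,0,0],1],[[2.8,-2.6,0],[0,0,0],1],[[2.8,-2.6,0],[0,0,0],1],[[2.8,-2.6,0],[0,0,0],1],[[2.8,-2.6,0],[0,0,0],1],[[2.8,-2.6,0],[0,0,0],1]]'; python3 -m pendant '[[[2.8,-2.6,0],[0,0,0],1],[[2.8,-2.6,0],[0,0,0],1],[[2.8,-2.6,0],[0,0,0],1],[[2.8,-2.6,0],[0,0,0],1],[[2.8,-2.6,0],[0,0,0],1],[[2.8,-2.6,0],[0,0,0],1],[[0,0,0],[0,0,0],1],[[0,0,0],[0,0,0],1]]'; python3 -c "
from rig import sensors
print(sensors.observe()['qpos'])"
```

```text
clock: 0.9
tool_pos: [0.2675, -0.3809, 0.3309]
ee_rot: [-3.141, 0.0, 0.305]
contact_force: [1.0, 0.2, 0.5]
width: 0.003
grip_force: 0.0
clock: 1.7
tool_pos: [0.3806, -0.1829, 0.3309]
ee_rot: [-3.141, 0.0, 0.306]
contact_force: [-0.8, -1.1, -0.3]
width: 0.005
grip_force: 0.0
[ 0.43437108  0.33307238 -0.09177699  1.76039736  0.03463441  1.05009353
 -0.93436558]
```

```bash
python3 -m pendant '[[[2.6,-3.3,0],[0,0,0],1],[[2.6,-3.3,0],[0,0,0],1],[[2.6,-3.3,0],[0,0,0],1],[[2.6,-3.3,0],[0,0,0],1],[[2.6,-3.3,0],[0,0,0],1],[[2.6,-3.3,0],[0,0,0],1],[[2.6,-3.3,0],[0,0,0],1],[[2.6,-3.3,0],[0,0,0],1]]'; python3 -m pendant '[[[0,0,0],[0,0,6.6],1],[[0,0,0],[0,0,6.6],1],[[0,0,0],[0,0,6.6],1],[[0,0,0],[-7.5,0,0],1],[[0,0,0],[-7.5,0,0],1],[[0,0,0],[-7.5,0,0],1],[[0,0,0],[-7.5,0,0],1],[[0,0,0],[0,0,0],1]]'; python3 -c "
from rig import sensors
print(sensors.observe()['qpos'])"
```

```text
clock: 2.5
tool_pos: [0.5004, 0.1313, 0.3309]
ee_rot: [3.141, 0.0, 0.303]
contact_force: [0.5, -0.6, -0.3]
width: 0.001
grip_force: 0.0
clock: 3.3
tool_pos: [0.4993, 0.1327, 0.3291]
ee_rot: [2.612, 0.004, -0.037]
contact_force: [0.2, -1.0, 0.2]
width: -0.003
grip_force: 0.0
[-0.63832739  0.66335601  0.10727808  1.3063929   0.3692689   1.48972201
 -2.23982053]
```

```bash
python3 -m pendant '[[[0.25,-0.64,3.3],[0,0,0],1],[[0.25,-0.64,3.3],[0,0,0],1],[[0.25,-0.64,3.3],[0,0,0],1],[[0.25,-0.64,3.3],[0,0,0],1],[[0.25,-0.64,3.3],[0,0,0],1],[[0.25,-0.64,3.3],[0,0,0],1],[[0.25,-0.64,3.3],[0,0,0],1],[[0.25,-0.64,3.3],[0,0,0],1]]'; python3 -m pendant '[[[0,0,0],[0,0,0],1],[[0,0,0],[0,0,0],1]]'
python3 - <<'E'
from rig import grab_frame
import cv2
a=grab_frame("scene")["color"][150:300,220:370];b=grab_frame("top")["color"][150:300,220:370]
cv2.imwrite("pics/c1.png",cv2.resize(cv2.hconcat([a,b]),(800,400),interpolation=2))
E
```

```text
clock: 4.1
tool_pos: [0.5163, 0.0407, 0.0758]
ee_rot: [2.619, -0.0, -0.043]
contact_force: [1.0, 0.5, 0.4]
width: 0.002
grip_force: 0.0
clock: 4.3
tool_pos: [0.5163, 0.042, 0.0776]
ee_rot: [2.618, 0.0, -0.042]
contact_force: [-0.1, 0.3, 0.6]
width: -0.001
grip_force: 0.0
```

View pics/c1.png

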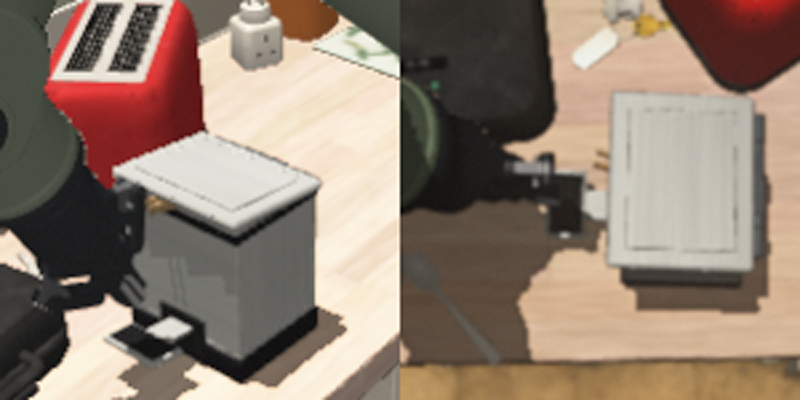

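The fingers hang above and leaning away from the bin. In the top view the tip appears near (550,165–195) in the crop, with the pad at (567,205). I'll check where the TCP should project.

Run:
```python
from h import *
from rig import grab_frame
import cv2
P=[[.5163,.042,.0776],[.5163,.042+.037,.0776+.063],[.516,.0456,.046]]
for n in("top","scene"):
    print(n,((proj(n,P)-[220,150])*2.6667+([400,0] if n=="top" else 0)).round())
b=grab_frame("top")["color"][180:260,240:320];a=grab_frame("scene")["color"][220:300,240:320]
o=[]
for n,im,of in(("scene",a,(240,220)),("top",b,(240,180))):
    im=cv2.convertScaleAbs(cv2.resize(im,(400,400),interpolation=2),alpha=1.6,beta=25)
    for p,c in zip(proj(n,P),[(0,0,255),(255,0,0),(0,255,0)]): cv2.circle(im,tuple(int(v) for v in (p-of)*5),5,c,1)
    o.append(im)
cv2.imwrite("pics/c2.png",cv2.hconcat(o))
```

```text
top [[565. 197.]
 [514. 184.]
 [564. 204.]]
scene [[145. 308.]
 [109. 266.]
 [145. 340.]]
```

View pics/c2.png

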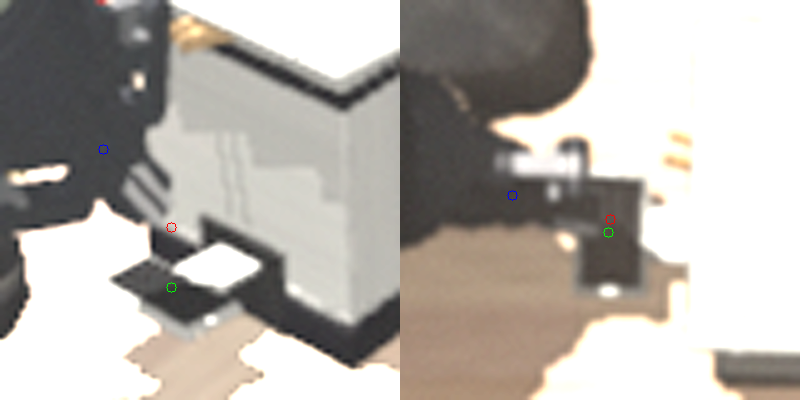

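Projections agree: TCP is over the pad with about 30 mm clearance to the peg and lid. I'll lower it straight down.

```bash
python3 -m pendant '[[[0,-0.25,0.43],[0,0,0],1],[[0,-0.25,0.43],[0,0,0],1],[[0,-0.25,0.43],[0,0,0],1],[[0,-0.25,0.43],[0,0,0],1],[[0,0,0],[0,0,0],1]]'; python3 -m pendant '[[[0,-0.15,0.26],[0,0,0],1],[[0,-0.15,0.26],[0,0,0],1],[[0,-0.15,0.26],[0,0,0],1],[[0,0,0],[0,0,0],1]]'
```

```text
clock: 5.0
tool_pos: [0.5158, 0.0427, 0.0562]
ee_rot: [2.618, 0.001, -0.041]
contact_force: [-0.4, 0.0, 1.0]
width: 0.002
grip_force: 0.0
clock: 5.4
tool_pos: [0.516, 0.0427, 0.0475]
ee_rot: [2.618, 0.0, -0.041]
contact_force: [0.4, -0.1, -0.7]
width: -0.004
grip_force: 0.0
```

```bash
python3 -m pendant '[[[0,-0.15,0.26],[0,0,0],1],[[0,-0.15,0.26],[0,0,0],1],[[0,0,0],[0,0,0],1]]'; python3 -m pendant '[[[0,-0.15,0.26],[0,0,0],1],[[0,-0.15,0.26],[0,0,0],1],[[0,0,0],[0,0,0],1]]'
```

```text
clock: 5.7
tool_pos: [0.516, 0.0427, 0.0415]
ee_rot: [2.618, 0.001, -0.041]
contact_force: [-0.3, 0.5, -1.0]
width: -0.0
grip_force: 0.0
clock: 6.0
tool_pos: [0.516, 0.0427, 0.0355]
ee_rot: [2.618, 0.0, -0.041]
contact_force: [-0.9, -0.3, 0.4]
width: -0.001
grip_force: 0.0
```

No force has registered below the pad height, so I'll look.

Run:
```python
from h import *
from rig import grab_frame
import cv2
P=[[.516,.0427,.0355],[.516,.0456,.046]]
o=[]
for n,of in(("scene",(230,200)),("top",(240,170))):
    im=grab_frame(n)["color"][of[1]:of[1]+100,of[0]:of[0]+100]
    im=cv2.convertScaleAbs(cv2.resize(im,(400,400),interpolation=2),alpha=1.5,beta=20)
    for p,c in zip(proj(n,P),[(0,0,255),(0,255,0)]): cv2.circle(im,tuple(int(v) for v in (p-of)*4),4,c,1)
    o.append(im)
cv2.imwrite("pics/c3.png",cv2.hconcat(o))
```

```text
(no output)
```

View pics/c3.png

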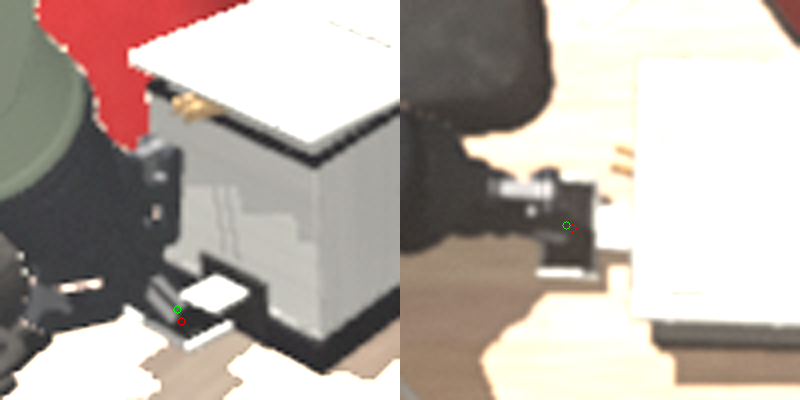

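The fingertips look to be just above or at the pad, and the pad and lid haven't moved. I'll keep lowering in small steps and watch the force.

```bash
for i in 1 ; do python3 -m pendant '[[[0,-0.1,0.17],[0,0,0],1],[[0,-0.1,0.17],[0,0,0],1],[[0,0,0],[0,0,0],1]]' | grep -E 'pos|force'; python3 -m pendant '[[[0,-0.1,0.17],[0,0,0],1],[[0,-0.1,0.17],[0,0,0],1],[[0,0,0],[0,0,0],1]]'| grep -E 'pos|force'; done
python3 - <<'E'
from h import *
from rig import grab_frame
import cv2
o=[]
for n,of in(("scene",(230,200)),("top",(240,170))):
    im=grab_frame(n)["color"][of[1]:of[1]+100,of[0]:of[0]+100]
    o.append(cv2.resize(im,(400,400),interpolation=2))
cv2.imwrite("pics/c4.png",cv2.hconcat(o))
E
```

```text
tool_pos: [0.5162, 0.0429, 0.0318]
contact_force: [0.2, 1.7, 3.0]
grip_force: 1.6
tool_pos: [0.5162, 0.0429, 0.0278]
contact_force: [0.9, 1.2, 4.7]
grip_force: 1.9
```

View pics/c4.png

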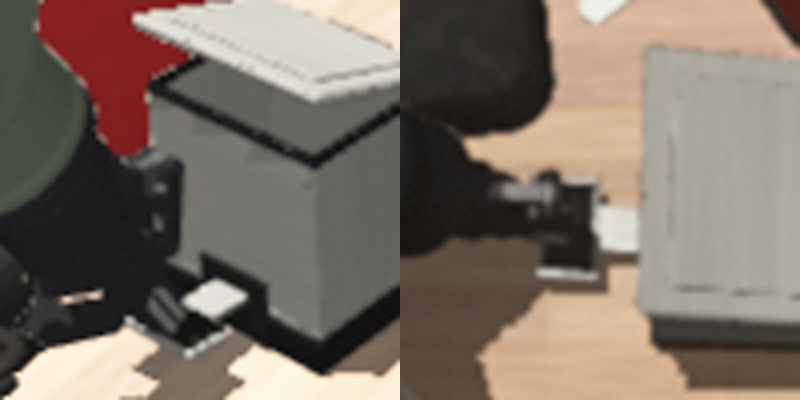

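Contact came at TCP z≈0.033. The lid is now lifting and the peg has gone from the rim into the bin. I'll press on to the stop.

```bash
python3 -m pendant '[[[0,-0.1,0.17],[0,0,0],1],[[0,-0.1,0.17],[0,0,0],1],[[0,-0.1,0.17],[0,0,0],1],[[0,-0.1,0.17],[0,0,0],1],[[0,-0.1,0.17],[0,0,0],1],[[0,-0.1,0.17],[0,0,0],1],[[0,0,0],[0,0,0],1]]' | grep -E 'pos|force'; python3 -m pendant '[[[0,-0.1,0.17],[0,0,0],1],[[0,-0.1,0.17],[0,0,0],1],[[0,-0.1,0.17],[0,0,0],1],[[0,0,0],[0,0,0],1]]'| grep -E 'pos|force'
```

```text
tool_pos: [0.516, 0.0427, 0.0159]
contact_force: [0.7, 3.6, 1.7]
grip_force: 1.3
tool_pos: [0.516, 0.0427, 0.01]
contact_force: [0.2, -0.1, 2.3]
grip_force: 0.8
```

```bash
python3 -m pendant '[[[0,-0.1,0.17],[0,0,0],1],[[0,0,0],[0,0,0],1]]'| grep -E 'pos|force';python3 -m pendant '[[[0,-0.1,0.17],[0,0,0],1],[[0,0,0],[0,0,0],1]]'| grep -E 'pos|force'
```

```text
tool_pos: [0.516, 0.0427, 0.0081]
contact_force: [0.8, -1.3, 1.1]
grip_force: 0.7
tool_pos: [0.516, 0.0428, 0.0061]
contact_force: [-0.0, -0.8, 2.1]
grip_force: 0.6
```

```bash
python3 -m pendant '[[[0,-0.1,0.17],[0,0,0],1],[[0,0,0],[0,0,0],1]]'| grep -E 'pos|force';python3 -m pendant '[[[0,-0.1,0.17],[0,0,0],1],[[0,0,0],[0,0,0],1]]'| grep -E 'pos|force'
python3 - <<'E'
from rig import grab_frame
import cv2
o=[]
for n,of in(("scene",(230,180)),("top",(260,170))):
    im=grab_frame(n)["color"][of[1]:of[1]+120,of[0]:of[0]+120]
    o.append(cv2.resize(im,(400,400),interpolation=2))
cv2.imwrite("pics/c5.png",cv2.hconcat(o))
E
```

```text
tool_pos: [0.5161, 0.043, 0.0041]
contact_force: [-0.0, -0.6, 1.2]
grip_force: 0.5
tool_pos: [0.5162, 0.0429, 0.0026]
contact_force: [-2.2, 0.2, 11.4]
grip_force: 5.7
```

View pics/c5.png

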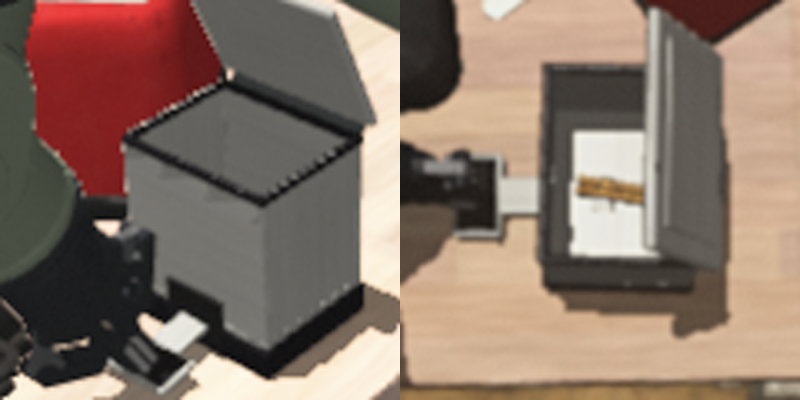

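The lid is wide open, the peg lies on the bin floor at about (610,190), and a force of 11 N shows the pedal is on its stop. I'll let it up slowly.

```bash
python3 -m pendant '[[[0,0.04,-0.07],[0,0,0],1],[[0,0.04,-0.07],[0,0,0],1],[[0,0.04,-0.07],[0,0,0],1],[[0,0.04,-0.07],[0,0,0],1],[[0,0.04,-0.07],[0,0,0],1],[[0,0.04,-0.07],[0,0,0],1],[[0,0.04,-0.07],[0,0,0],1],[[0,0.04,-0.07],[0,0,0],1]]' | grep -E 'pos|force'
python3 -m pendant '[[[0,0.04,-0.07],[0,0,0],1],[[0,0.04,-0.07],[0,0,0],1],[[0,0.04,-0.07],[0,0,0],1],[[0,0.04,-0.07],[0,0,0],1],[[0,0.04,-0.07],[0,0,0],1],[[0,0.04,-0.07],[0,0,0],1],[[0,0.04,-0.07],[0,0,0],1],[[0,0.04,-0.07],[0,0,0],1]]' | grep -E 'pos|force'
python3 -m pendant '[[[0,0.04,-0.07],[0,0,0],1],[[0,0.04,-0.07],[0,0,0],1],[[0,0.04,-0.07],[0,0,0],1],[[0,0.04,-0.07],[0,0,0],1],[[0,0.04,-0.07],[0,0,0],1],[[0,0.04,-0.07],[0,0,0],1],[[0,0.04,-0.07],[0,0,0],1],[[0,0.04,-0.07],[0,0,0],1]]' | grep -E 'pos|force'
```

```text
tool_pos: [0.5162, 0.0431, 0.0089]
contact_force: [0.2, 1.9, 1.9]
grip_force: 0.8
tool_pos: [0.5162, 0.0431, 0.0153]
contact_force: [-0.3, 2.3, 3.1]
grip_force: 1.3
tool_pos: [0.5161, 0.0429, 0.0218]
contact_force: [0.1, 1.3, 3.8]
grip_force: 1.6
```

```bash
python3 -m pendant '[[[0,0.04,-0.07],[0,0,0],1],[[0,0.04,-0.07],[0,0,0],1],[[0,0.04,-0.07],[0,0,0],1],[[0,0.04,-0.07],[0,0,0],1],[[0,0.03,-0.05],[0,0,0],1],[[0,0.03,-0.05],[0,0,0],1],[[0,0.03,-0.05],[0,0,0],1],[[0,0.03,-0.05],[0,0,0],1]]' | grep -E 'pos|force'
python3 -m pendant '[[[0,0.03,-0.05],[0,0,0],1],[[0,0.03,-0.05],[0,0,0],1],[[0,0.03,-0.05],[0,0,0],1],[[0,0.03,-0.05],[0,0,0],1],[[0,0.03,-0.05],[0,0,0],1],[[0,0.03,-0.05],[0,0,0],1],[[0,0.03,-0.05],[0,0,0],1],[[0,0.03,-0.05],[0,0,0],1]]' | grep -E 'pos|force'
python3 -m pendant '[[[0,0.03,-0.05],[0,0,0],1],[[0,0.03,-0.05],[0,0,0],1],[[0,0.03,-0.05],[0,0,0],1],[[0,0.03,-0.05],[0,0,0],1],[[0,0.03,-0.05],[0,0,0],1],[[0,0.03,-0.05],[0,0,0],1],[[0,0.03,-0.05],[0,0,0],1],[[0,0.03,-0.05],[0,0,0],1]]' | grep -E 'pos|force'
```

```text
tool_pos: [0.5161, 0.0428, 0.0274]
contact_force: [0.6, -3.3, 3.3]
grip_force: 1.8
tool_pos: [0.5161, 0.0429, 0.032]
contact_force: [-0.3, -3.4, 2.4]
grip_force: 1.9
tool_pos: [0.5161, 0.0429, 0.0366]
contact_force: [-0.3, -3.5, 3.3]
grip_force: 1.6
```

```bash
python3 -m pendant '[[[0,0.03,-0.05],[0,0,0],1],[[0,0.03,-0.05],[0,0,0],1],[[0,0.03,-0.05],[0,0,0],1],[[0,0.03,-0.05],[0,0,0],1],[[0,0,0],[0,0,0],1]]' | grep -E 'pos|force'
python3 -m pendant '[[[0,0.03,-0.05],[0,0,0],1],[[0,0.03,-0.05],[0,0,0],1],[[0,0.03,-0.05],[0,0,0],1],[[0,0.03,-0.05],[0,0,0],1],[[0,0,0],[0,0,0],1]]' | grep -E 'pos|force'
python3 -m pendant '[[[0,0.03,-0.05],[0,0,0],1],[[0,0.03,-0.05],[0,0,0],1],[[0,0.03,-0.05],[0,0,0],1],[[0,0.03,-0.05],[0,0,0],1],[[0,0,0],[0,0,0],1]]' | grep -E 'pos|force'
```

```text
tool_pos: [0.5162, 0.043, 0.0389]
contact_force: [0.4, -0.1, 0.2]
grip_force: 0.0
tool_pos: [0.5161, 0.0428, 0.0413]
contact_force: [-0.2, 0.2, 0.2]
grip_force: 0.0
tool_pos: [0.5162, 0.0428, 0.0437]
contact_force: [-1.0, -0.7, -0.7]
grip_force: 0.0
```

Contact has ended. I'll back off up and away along the lean, then check.

```bash
python3 -m pendant '[[[0,0,-1.5],[0,0,0],1],[[0,0,-2],[0,0,0],1],[[0,0,-2],[0,0,0],1],[[0,0,-2],[0,0,0],1],[[0,0,0],[0,0,0],1],[[0,0,0],[0,0,0],1]]'
python3 - <<'E'
from rig import grab_frame
import cv2
o=[]
for n,of in(("scene",(180,180)),("top",(150,140))):
    im=grab_frame(n)["color"][of[1]:of[1]+220,of[0]:of[0]+220]
    o.append(cv2.resize(im,(400,400),interpolation=2))
cv2.imwrite("pics/c6.png",cv2.hconcat(o))
E
```

```text
clock: 15.7
tool_pos: [0.5176, 0.08, 0.1084]
ee_rot: [2.618, -0.0, -0.041]
contact_force: [-0.3, -0.6, -0.1]
width: 0.004
grip_force: 0.0
```

View pics/c6.png

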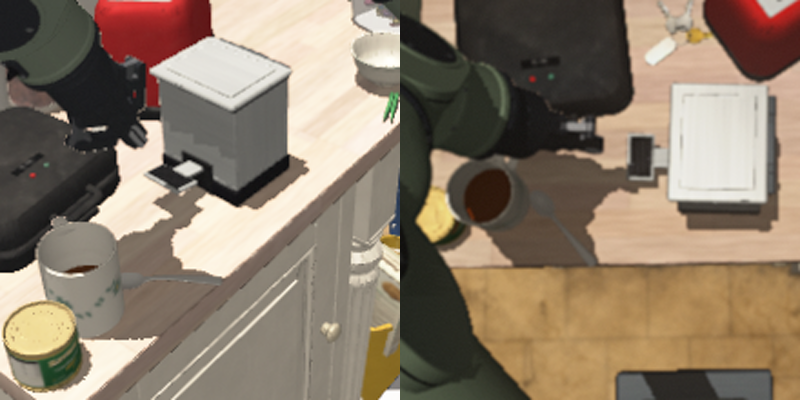

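The lid is shut flat, the pedal is up, the bystanders haven't moved, and the robot is clear of everything.

```bash
python3 -c "
from rig import workorder
print(workorder.close_job())"
```

```text
the job is handed in; nothing more can be done
None
```

I pressed the pedal down to its stop and the peg dropped into the bin. I then let the lid down slowly until it was fully shut and handed the job in with the robot clear of everything; no verdict came back.

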